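Charge the frit mill with the batch's glass and lock its bayonet lid

ROBOT

A 7-joint arm with a two-finger parallel gripper is mounted at the origin on a cart in front of the work surface, level with it; the furniture and walls round the work are solid. World frame = base frame: x ahead of the robot, y to its left, z up, the work surface at z = 0. Lengths are in m, angles in rad, forces in N, time in s.
With the tool pointing down it reaches from about 0.35 to 0.9 m from the base axis. Payload 19.9 kg.
Tool frame: the origin (TCP) lies between the finger pads; the fingertips stand 8 mm ahead of it and the grasp point (between the pads) lies 11 mm behind it; z points along the fingers, y is the line along which they close (so a half turn about z gives the same grasp; the last joint's range is limited). The gripper opens to 94 mm and grips with 3 to 60 N. Pads are 16 mm wide; open, the fingers measure 119 mm over their backs; the gripper's body (75 mm by 177 mm) begins 78 mm behind the grasp point.
Start: joints at [-0.042, 0.417, -0.01, 1.614, 0.005, 1.111, -0.053], TCP at [0.625, 0, 0.213] pointing down, gripper open.
Joint ranges: [-2.81, 2.81], [-0.39, 2.02], [-1.27, 1.25], [0.06, 2.57], [-1.19, 4.33], [0.19, 2], [-2.82, 2.82]. Speed limits (rad/s): [1.89, 1.89, 2.39, 2.39, 3.01, 3.01, 3.01].

INTERFACE

Orientations are given as a unit quaternion [w, x, y, z].
In Python, from station import r, camrig, monitor, job_done gives the robot as it stands (r), with the cameras (camrig), the readings (monitor) and the job as plain functions.
- The arm moves only by the tool jog_arm, called after "Emit:" in YAML: its name, and indented under it one key for each argument. Schema: {"type":"object","properties":{"steps":{"type":"string"},"squeeze":{"type":"number"},"only":{"type":"string"},"quiet":{"type":"boolean"},"lines":{"type":"string"}},"required":["steps"],"additionalProperties":false}. steps is a string of 1 to 8 rows, parted by a bar, with the numbers parted by commas; each row has 7 numbers: the finger opening in m, then dx, dy, dz in shares of the most that a row can go, 1 being 50 mm, then a rotation vector rx, ry, rz in parts of the range, where 1.0 means 45 degrees; each row shifts and turns the commanded pose from where the row before left it, along the tool's axes as they then stand; what a row does not reach is not made up. A row lasts 1/10 s, in which the tool goes at most 0.05 m and 0.15 rad, less where a joint would pass 70% of its speed; a pose out of reach is approached as far as the arm can. The fingers move at their own pace and stop on an object; squeeze is the grip in N (left out, the last holds). Time passes only in rows, so rows that do not move let the fingers close. The tool returns the time, the measured TCP pose, the force, the opening and the grip force at its end. only (a regular expression) keeps the lines of the reply that match it, lines (a string "A,B") keeps lines A to B, and quiet returns only ok. Input that does not fit is refused with a message, and nothing moves.
- monitor.read_state(): the state, without advancing time (a new reading comes with each control period).
- camrig.camera(name): name is "scene" or "side" or "wrist"; returns (picture, depth): 480x640x3 uint8, blue, green, red; 480x640 float32, m along the optical axis (not along the pixel's ray), 0 where there is no reading.
- camrig.camera_params(name): a dict with "fx", "fy", "cx", "cy" (pixels), "k1" (the pictures are not rectified: a ray, as slopes to the right and down, at radius r is drawn at 1 + k1 r^2 times it, then the intrinsics apply), "rvec" (rotation vector, rad) and "tvec" (3), from world to camera coordinates, as OpenCV has them; the wrist camera has in their place "mount" (4x4, takes a point from camera to tool coordinates, whose origin is the TCP and whose axes are the flange's). Camera axes: x right, y down, z forward; pixel columns grow to the right and rows downward; lengths in m; the calibration is good to about 2 mm. A picture is of the moment at which its call begins: read the wrist's pose just before it. camera_params takes no time and is no camera call.
- job_done(): hands the job in; it is judged then, once.
The state is a dict: "time_s": time; "joint_positions": joint angles; "joint_velocities": joint speeds; "tau": joint torques, N m; "tool_pos": TCP position; "tool_rot": TCP orientation; "wrist_force": force on the tool from outside, world axes, zero at the start; "ft_torque": the same for the moment, N m; "width": finger opening in m; "grasp_force": force on a finger pad.
Only numpy, scipy, OpenCV 4.12 (cv2) and the standard library are available. Lean on these libraries where they do the work, as an engineer would, in place of code of your own. Each camera call takes 0.05 s, during which the arm holds its last target. There are 200 camera calls.

TASK

A cup of ground glass stands under the outlet of the frit mill. Put the one glass lump of the same colour as the glass in that cup into the mill's open chamber, then fit the mill's lid: line its two lugs up with the slots in the collar, press it down against the spring and turn it clockwise (seen from above) as far as it goes, so that it springs up and is locked. Leave the other lumps on their board and the cups where they are, and let go of the lid.

Things in the scene. Friction and masses are not known exactly. Their poses are not given: they have to be found in the camera images.
- mill: bench frit mill, fixed: light grey housing 128 (x) x 124 x 80 mm high with the spout on its -x side; on top a round aluminium chamber 100 mm across and a dark bayonet collar 103 mm across, its top 150 mm above the origin. Origin: underside centre, on the axis of chamber and collar. Chamber open upward, narrowest bore 58 mm across (the sealing ring), flat floor 88 mm above the origin
- mill_mouth (a point): centre of the collar's top, on the chamber's axis, 150 mm above the table. Round it an inward lip 7 mm thick with a hole 71 mm across; the groove below the lip is 91 mm across. Stops in the groove let a lid inserted at the slots turn clockwise only (from above), 75 degrees (1.31 rad), to the locking notches
- mill_slot (a point): middle of one of the two entry slots that cut right through the lip (20 mm wide, white dot beside each), at the collar's top, 40 mm from the axis; the other is straight across. Their line lies 75 degrees (1.31 rad) counter-clockwise from the mill's x axis, seen from above. The lid's lugs go down through them
- mill_lock (a point): point on the collar's top over one of the two locking notches (red dot beside each), 40 mm from the axis on the mill's x axis; the other is straight across. Notch: 3 mm deep recess in the underside of the lip, with a stop right behind it, so the lid cannot be turned too far
- mill_seal (a joint): how far the red-brown sprung sealing ring below the lip is pressed down, m (0 to 0.007). Its top lies 8 mm below the collar's top at rest; it yields from 3 N and adds 1.2 N per mm. A lid in the slots rests on it and must be pressed 5 to 7 mm down (9 to 11 N; lid origin 135 to 137 mm above the table) to turn below the lip; at the notches the ring lifts it again by 3 mm or more
- mill_outlet (a point): point on the table below the spout, 108 mm in front (-x) of the mill's origin, where the receiving cup stands (up to 4 mm off). The steel spout over it is 36 mm wide, its end about 35 mm above the table
- mill_lid: the mill's lid, 0.18 to 0.32 kg, right side up on the table: metal plug 66 mm across, 14 mm thick; at its bottom a lug at each end of its x axis, 14 mm wide, 6 mm thick, 85 mm over both; on top a black grip bar 54 mm long (x), 16 mm wide (y), from 14 to 42 mm above the origin. Origin: underside centre. Fits either way round. Locked: x axis along the mill's, origin 140 mm above the table
- lump_green: lump of vivid green glass with flat broken faces, 12 mm (x) x 23 mm (y) x 9 mm high; origin: underside centre. It lies on the pale grey sorting board, which is 4 mm thick
- lump_teal: lump of pale teal (blue-green) glass with flat broken faces, 16 mm (x) x 24 mm (y) x 10 mm high; origin: underside centre. On the sorting board
- lump_pink: lump of pink glass, 16 mm (x) x 24 mm (y) x 9 mm high; origin: underside centre. On the sorting board; no cup here holds its colour
- cup_green: small clear portion cup of vivid green ground glass, 71 mm across, 26 mm high; origin: underside centre. It stands under the spout or away to the left of the mill
- cup_teal: small clear portion cup of pale teal ground glass, 69 mm across, 18 mm high; origin: underside centre. It stands under the spout or away to the left of the mill

How it is judged:
By the outcome, as a careful person would: the job done as asked, in the order asked, and still so for the second after the job is handed in, with the robot touching nothing.
It also fails if it takes over 59 s, if anything falls off the work surface, if the arm or the gripper's body presses on something with over 40 N, if the wrist force passes 120 N, or if a joint passes its speed limit or range.

## Working session

There is one attempt and no reset: what is moved stays moved. The work goes in short steps, Python scripts to look and compute and a tool call to move; the robot and the scene stay as the last step left them, time stands still between calls to the robot, and variables do not carry over. Pictures are saved under pics/ and viewed, at most 10 in all, crops included, and the job is handed in when it is done.

```bash
ls; mkdir -p pics
```

Run:
```python
from station import r, camrig, monitor, job_done
import cv2,numpy as np
ims=[]
for n in ("scene","side","wrist"):
    s=monitor.read_state()
    p,d=camrig.camera(n); cv2.imwrite(f"pics/{n}0.png",p); np.save(f"pics/{n}0.npy",d)
    c=camrig.camera_params(n); print(n,{k:np.round(np.array(v),4).tolist() for k,v in c.items()})
print(s)
```

```text
pics
station.py
scene {'fx': 554.5211, 'fy': 554.5211, 'cx': 328.5155, 'cy': 228.4612, 'k1': -0.0129, 'rvec': [0.7678, -2.3749, 1.3466], 'tvec': [0.4736, 0.2794, 1.2395]}
side {'fx': 505.9545, 'fy': 505.9545, 'cx': 319.3612, 'cy': 237.5723, 'k1': 0.0198, 'rvec': [0.6878, -2.6324, 1.146], 'tvec': [0.5101, 0.2513, 0.9598]}
wrist {'fx': 421.7635, 'fy': 421.7635, 'cx': 325.6417, 'cy': 235.7463, 'k1': 0.0044, 'mount': [[0.0003, -0.9725, -0.2329, 0.0675], [1.0, 0.0004, -0.0004, -0.0006], [0.0005, -0.2329, 0.9725, -0.1713], [0.0, 0.0, 0.0, 1.0]]}
{'time_s': 0.1, 'joint_positions': array([-0.04149986,  0.41787259, -0.01029607,  1.61407166,  0.00470953,
        1.11073099, -0.05303393]), 'joint_velocities': array([-0.00102208, -0.00149034,  0.00093447, -0.00044133,  0.00061797,
        0.00072536,  0.00049377]), 'tau': array([ 7.74739638e-04, -8.52578259e+01,  6.39427956e-01, -4.26696110e+01,
       -4.89651540e-02,  1.64374465e-02, -7.34272044e-05]), 'tool_pos': array([ 6.24682043e-01, -1.70231460e-05,  2.12931694e-01]), 'tool_rot': array([-3.39271691e-04,  7.07116709e-01,  7.07096655e-01, -4.06738567e-04]), 'wrist_force': array([ 0.15528964, -0.02102041, -0.75790879]), 'ft_torque': array([-0.06117849, -0.04293533, -0.01318354]), 'grasp_force': 0.0, 'width': 0.09412471837866464}
```

View pics/scene0.png

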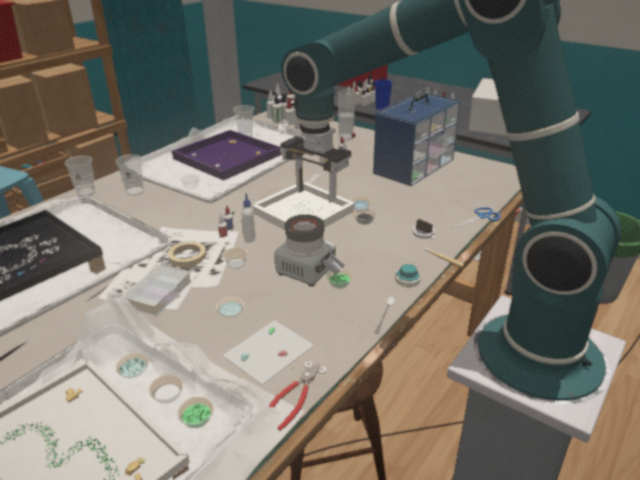

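View pics/wrist0.png

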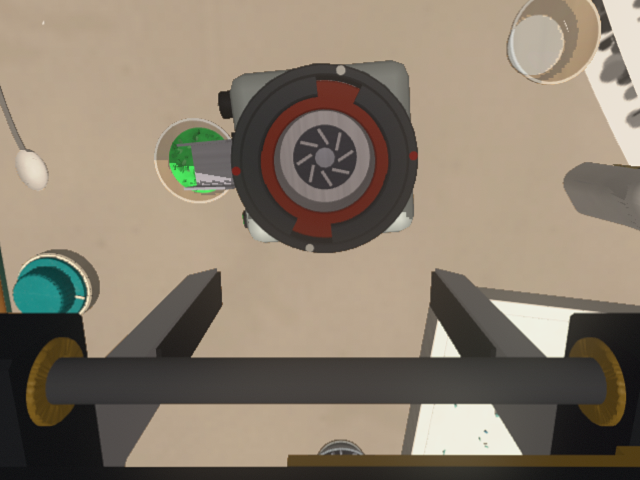

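View pics/side0.png

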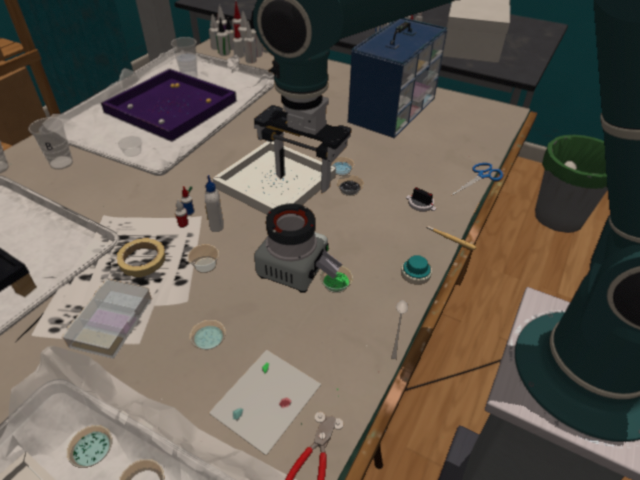

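The cup under the spout is green (wrist image ~(195,160)), so lump_green is the target, at scene (271,330) and side (266,368). The lid with its black bar is at scene (424,228) and side (421,198). The mill's red dots are at wrist (236,171) and (414,156).

Create h.py:
```python
import numpy as np, cv2
from scipy.spatial.transform import Rotation as R
from station import r, camrig, monitor, job_done
def Rq(q): return R.from_quat(np.r_[q[1:],q[0]]).as_matrix()
def pose(name,s=None):
    c=camrig.camera_params(name)
    if name=="wrist":
        M=np.array(c["mount"]); Rt=Rq(s["tool_rot"]); return Rt@M[:3,:3], Rt@M[:3,3]+s["tool_pos"],c
    Rw=cv2.Rodrigues(np.array(c["rvec"],float))[0]; return Rw.T,-Rw.T@np.array(c["tvec"]),c
def px(name,uv,z,s=None):
    A,o,c=pose(name,s); uv=np.atleast_2d(np.array(uv,float))
    p=np.c_[(uv[:,0]-c["cx"])/c["fx"],(uv[:,1]-c["cy"])/c["fy"]]; q=p.copy()
    for _ in range(5): q=p/(1+c["k1"]*(q**2).sum(1,keepdims=True))
    d=np.c_[q,np.ones(len(q))]@A.T
    return o+d*((z-o[2])/d[:,2])[:,None]
def blobs(m,amin=20):
    cs,_=cv2.findContours(m.astype(np.uint8),cv2.RETR_EXTERNAL,cv2.CHAIN_APPROX_NONE)
    return [c for c in cs if cv2.contourArea(c)>=amin]
```

Run:
```python
from h import *
np.set_printoptions(precision=4,suppress=True)
s=monitor.read_state()
for n,g,t,p,l in (("scene",(271,330),(244,356),(283,353),(424,228)),("side",(266,368),(238,413),(285,402),(421,198))):
    print(n,px(n,[g,t,p],.008),px(n,l,.03))
print(px("wrist",[(236,171),(414,156),(340,70),(310,248)],.15,s))
w=cv2.imread("pics/wrist0.png"); h=cv2.cvtColor(w,cv2.COLOR_BGR2HSV)
m=((h[...,0]<8)|(h[...,0]>172))&(h[...,1]>150)&(h[...,2]>60); m[260:]=0
for c in blobs(m,4): print(cv2.boundingRect(c),c.reshape(-1,2).mean(0),px("wrist",c.reshape(-1,2).mean(0),.15,s))
m=(h[...,1]<25)&(h[...,2]>190); m[260:]=0
for c in blobs(m,4): print('w',cv2.boundingRect(c),px("wrist",c.reshape(-1,2).mean(0),.15,s))
```

```text
scene [[0.5334 0.2998 0.008 ]
 [0.5254 0.3997 0.008 ]
 [0.4617 0.3421 0.008 ]] [[ 0.4445 -0.2922  0.03  ]]
side [[0.5312 0.2997 0.008 ]
 [0.5241 0.3982 0.008 ]
 [0.4639 0.3408 0.008 ]] [[ 0.4531 -0.2975  0.03  ]]
[[0.5746 0.0481 0.15  ]
 [0.6722 0.0563 0.15  ]
 [0.6314 0.1004 0.15  ]
 [0.615  0.0042 0.15  ]]
(232, 167, 9, 8) [235.7619 170.6667] [[0.5744 0.0483 0.15  ]]
(409, 152, 8, 8) [412.9091 155.4545] [[0.6716 0.0566 0.15  ]]
(261, 81, 127, 156) [324.1848 158.4597] [[0.6231 0.0549 0.15  ]]
w (254, 223, 15, 14) [[0.5864 0.0143 0.15  ]]
w (392, 213, 14, 13) [[0.6659 0.0207 0.15  ]]
w (511, 29, 17, 46) [[0.7217 0.109  0.15  ]]
w (589, 0, 51, 165) [[0.7768 0.0953 0.15  ]]
```

Careful with the scale: shifts go in shares of 50 mm and turns go in shares of 45 degrees. That gives: 0.04 m is 0.8, 0.02 m is 0.4.

Emit:
jog_arm:
  steps: "0.094,0.8,-0.3,0,0,0,0 | 0.094,0.8,-0.3,0,0,0,0 | 0.094,0.8,-0.3,0,0,0,0 | 0.094,0.8,-0.3,0,0,0,0 | 0.094,0.8,-0.3,0.4,0,0,0 | 0.094,0.6,-0.2,0.6,0,0,0 | 0.094,0,0,0,0,0,0 | 0.094,0,0,0,0,0,0"
  squeeze: 10

```text
time_s: 0.95
tool_pos: [0.5396, 0.2301, 0.1629]
tool_rot: [-0.0, 0.707, 0.708, -0.001]
wrist_force: [0.7, -1.1, -0.1]
width: 0.094
grasp_force: 0.0
```

Run:
```python
from h import *
np.set_printoptions(precision=4,suppress=True)
s=monitor.read_state(); print(s["tool_pos"],s["tool_rot"])
w,d=camrig.camera("wrist"); cv2.imwrite("pics/wrist1.png",w)
h=cv2.cvtColor(w,cv2.COLOR_BGR2HSV)
m=(h[...,1]>90)&(h[...,2]>60); m[300:]=0
for c in blobs(m,40):
    (u,v),_,_=cv2.minAreaRect(c); b=cv2.boxPoints(cv2.minAreaRect(c))
    print(cv2.boundingRect(c),h[int(v),int(u)],px("wrist",(u,v),.009,s),'\n',px("wrist",b,.009,s)[:,:2].tolist())
```

```text
[0.5396 0.2301 0.1629] [-0.0002  0.7067  0.7075 -0.0007]
(307, 119, 17, 28) [ 61 134  99] [[0.5306 0.2995 0.009 ]] 
 [[0.5227996965393388, 0.30802337709022304], [0.5334797263705396, 0.3106065461861926], [0.5385725499300132, 0.2908263558035274], [0.5277435471683674, 0.28816475943965414]]
(208, 59, 24, 28) [  0 129 134] [[0.4629 0.3412 0.009 ]] 
 [[0.4511604386898227, 0.33509296589687765], [0.4619835313041522, 0.35328892674798784], [0.4746192792156497, 0.3472673140017322], [0.4639246317345304, 0.32889775746083844]]
(0, 0, 58, 300) [ 14 181 107] [[0.3008 0.2841 0.009 ]] 
 [[0.2862867682630987, 0.3846830046250925], [0.3182773363156838, 0.389290709684455], [0.3181244885831208, 0.1657789798516885], [0.28037787116958873, 0.15951294473391794]]
```

View pics/wrist1.png

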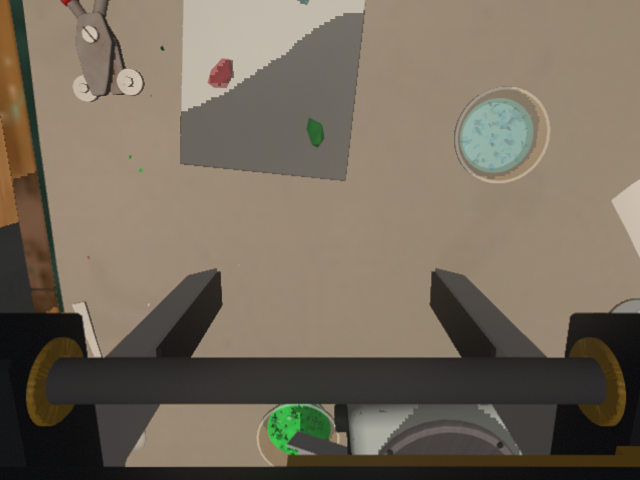

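Scaled: 0.035 m is 0.7, 0.03 m is 0.6, -0.127 rad / 0.7854 = -0.1617.

Emit:
jog_arm:
  steps: "0.06,0.7,-0.09,0.4,0,0,0 | 0.06,0.688,-0.09,0.4,0,0,0 | 0.06,0,0,0.4,0,0,-0.1617 | 0.06,0,0,0.4,0,0,-0.1617 | 0.06,0,0,0.6,0,0,0 | 0.06,0,0,0,0,0,0"

```text
time_s: 1.6
tool_pos: [0.5306, 0.297, 0.0511]
tool_rot: [-0.0, 0.613, 0.79, -0.002]
wrist_force: [-0.3, -0.4, 0.2]
width: 0.0601
grasp_force: 0.0
```

Run:
```python
from h import *
np.set_printoptions(precision=4,suppress=True)
s=monitor.read_state(); print(s["tool_pos"],R.from_matrix(Rq(s["tool_rot"])).as_euler("xyz"))
```

```text
[0.5306 0.297  0.0511] [-3.1378  0.0017  1.8224]
```

Scaled: 0.02 m is 0.4, 0.002 m is 0.04.

Emit:
jog_arm:
  steps: "0.06,0.04,0,0.4,0,0,0 | 0.06,0,0,0.35,0,0,0 | 0.06,0,0,0,0,0,0 | 0.005,0,0,0,0,0,0 | 0.005,0,0,0,0,0,0 | 0.005,0,0,0,0,0,0 | 0.005,0,0,0,0,0,0 | 0.005,0,0,0,0,0,0"
  squeeze: 10

```text
time_s: 2.4
tool_pos: [0.5306, 0.3014, 0.0163]
tool_rot: [0.0, 0.612, 0.791, 0.0]
wrist_force: [-0.1, -0.1, 0.2]
width: 0.0237
grasp_force: 0.0
```

Emit:
jog_arm:
  steps: "0.005,0,0,0,0,0,0 | 0.005,0,0,0,0,0,0 | 0.005,0,0,0,0,0,0"
  squeeze: 15

```text
time_s: 2.7
tool_pos: [0.5305, 0.3014, 0.016]
tool_rot: [0.0, 0.612, 0.791, 0.0]
wrist_force: [-0.2, 0.5, 1.6]
width: 0.0095
grasp_force: 15.0
```

Scaled: 0.003 m is 0.06.

Emit:
jog_arm:
  steps: "0.03,0,0,0,0,0,0 | 0.03,0,0,0.06,0,0,0 | 0.03,0,0,0,0,0,0 | 0.005,0,0,0,0,0,0 | 0.005,0,0,0,0,0,0 | 0.005,0,0,0,0,0,0 | 0.005,0,0,0,0,0,0 | 0.005,0,0,0,0,0,0"
  squeeze: 15

```text
time_s: 3.5
tool_pos: [0.5305, 0.3013, 0.013]
tool_rot: [-0.0, 0.612, 0.791, -0.0]
wrist_force: [0.4, -1.0, -0.4]
width: 0.0099
grasp_force: 15.0
```

Emit:
jog_arm:
  steps: "0.005,0,0,-0.4,0,0,0 | 0.005,0,0,-0.8,0,0,0 | 0.005,0,0,-1,0,0,0 | 0.005,0,0,-1,0,0,0 | 0.005,0,0,-0.6,0,0,0 | 0.005,0,0,0,0,0,0"

```text
time_s: 4.1
tool_pos: [0.5321, 0.3024, 0.2077]
tool_rot: [0.001, 0.612, 0.791, 0.003]
wrist_force: [-0.9, 0.1, -0.4]
width: 0.0098
grasp_force: 15.0
```

Scaled: -0.038 m is -0.76, 0.0037 m is 0.074.

Emit:
jog_arm:
  steps: "0.005,-0.76,0.074,0,0,0,0 | 0.005,-0.76,0.074,0,0,0,0 | 0.005,-0.76,0.074,0,0,0,0 | 0.005,-0.76,0.074,0,0,0,0 | 0.005,-0.76,0.074,0,0,0,0 | 0.005,-0.76,0.074,0,0,0,0 | 0.005,-0.74,0.074,0,0,0,0 | 0.005,0,0,0,0,0,0"

```text
time_s: 4.9
tool_pos: [0.623, 0.0454, 0.2019]
tool_rot: [0.0, 0.615, 0.789, -0.001]
wrist_force: [-0.0, 0.4, -0.5]
width: 0.0098
grasp_force: 15.0
```

Emit:
jog_arm:
  steps: "0.005,0,0,0,0,0,0 | 0.005,0,0,0,0,0,0"

```text
time_s: 5.1
tool_pos: [0.6217, 0.0524, 0.2024]
tool_rot: [-0.0, 0.611, 0.791, -0.0]
wrist_force: [-0.4, -0.1, -0.8]
width: 0.01
grasp_force: 15.0
```

Scaled: 0.03 m is 0.6, 0.014 m is 0.28.

Emit:
jog_arm:
  steps: "0.005,0,0.02,0.6,0,0,0 | 0.005,0,0,0.6,0,0,0 | 0.005,0,0,0.28,0,0,0 | 0.005,0,0,0,0,0,0 | 0.022,0,0,0,0,0,0 | 0.022,0,0,0,0,0,0 | 0.022,0,0,0,0,0,0"

```text
time_s: 5.8
tool_pos: [0.6237, 0.0517, 0.1301]
tool_rot: [0.001, 0.612, 0.791, 0.001]
wrist_force: [-0.6, -0.2, 0.8]
width: 0.0218
grasp_force: 0.0
```

Emit:
jog_arm:
  steps: "0.022,0,0,-0.6,0,0,0 | 0.022,0,0,-0.8,0,0,0 | 0.022,-0.8,0,-0.4,0,0,0 | 0.06,-0.6,0,0,0,0,0 | 0.06,0,0,0,0,0,0 | 0.06,0,0,0,0,0,0"

```text
time_s: 6.4
tool_pos: [0.6407, -0.0166, 0.2193]
tool_rot: [0.0, 0.612, 0.791, 0.0]
wrist_force: [-0.8, 0.3, -0.2]
width: 0.0428
grasp_force: 0.0
```

Run:
```python
from h import *
s=monitor.read_state(); print(s["tool_pos"])
w,d=camrig.camera("wrist"); cv2.imwrite("pics/wrist2.png",w)
```

```text
[ 0.64072176 -0.01658642  0.21934418]
```

View pics/wrist2.png

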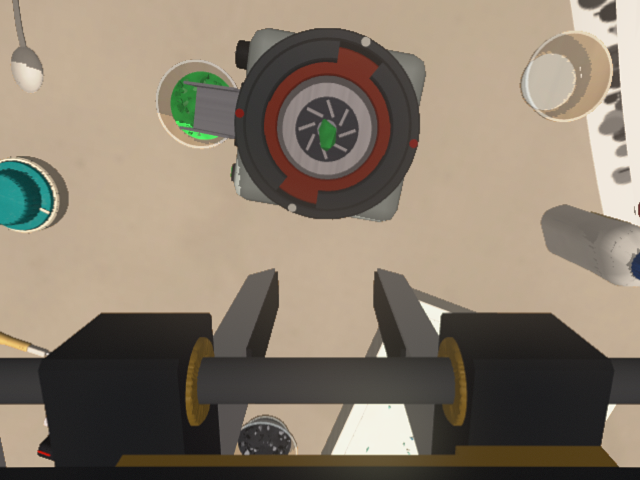

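Green lump lies on the chamber floor at (327,133). On to the lid.

Scaled: -0.03 m is -0.6, -0.029 m is -0.58.

Emit:
jog_arm:
  steps: "0.094,-0.6,-0.56,0,0,0,0 | 0.094,-0.6,-0.56,0,0,0,0 | 0.094,-0.6,-0.56,0,0,0,0 | 0.094,-0.6,-0.56,0,0,0,0 | 0.094,-0.6,-0.56,0,0,0,0 | 0.094,-0.6,-0.56,0,0,0,0 | 0.094,-0.6,-0.58,0,0,0,0 | 0.094,-0.6,-0.58,0,0,0,0"

```text
time_s: 7.25
tool_pos: [0.4818, -0.3053, 0.2191]
tool_rot: [0.0, 0.611, 0.792, 0.0]
wrist_force: [0.4, -0.2, 0.7]
width: 0.0939
grasp_force: 0.0
```

Emit:
jog_arm:
  steps: "0.094,-0.6,-0.58,0,0,0,0 | 0.094,0,0,0,0,0,0 | 0.094,0,0,0,0,0,0 | 0.094,0,0,0,0,0,0"

```text
time_s: 7.65
tool_pos: [0.4627, -0.3399, 0.2189]
tool_rot: [-0.0, 0.611, 0.792, 0.0]
wrist_force: [-0.5, 0.6, 0.7]
width: 0.0937
grasp_force: 0.0
```

Run:
```python
from h import *
np.set_printoptions(precision=4,suppress=True)
s=monitor.read_state(); print(s["tool_pos"],s["tool_rot"])
w,d=camrig.camera("wrist"); cv2.imwrite("pics/wrist3.png",w); np.save("pics/wrist3.npy",d)
```

```text
[ 0.4627 -0.3399  0.2189] [-0.0001  0.6109  0.7917  0.0003]
```

View pics/wrist3.png

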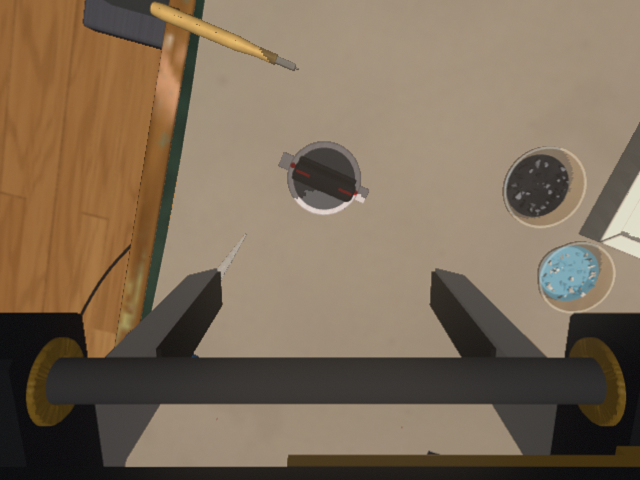

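Lid is at (324,178), with the bar running (293,165)–(357,192) and the lugs at (286,160) and (361,193).

Create lid.py:
```python
from h import *
np.set_printoptions(precision=4,suppress=True)
def cloud(s,d,m):
    v,u=np.nonzero(m&(d>0)); P=[]
    A,o,c=pose("wrist",s); p=np.c_[(u-c["cx"])/c["fx"],(v-c["cy"])/c["fy"]]; p=p/(1+c["k1"]*(p**2).sum(1,keepdims=True))
    return o+(np.c_[p,np.ones(len(p))]*d[v,u][:,None])@A.T,u,v
```

Run:
```python
from lid import *
s=monitor.read_state(); d=np.load("pics/wrist3.npy")
m=np.zeros(d.shape,bool); m[120:235,260:390]=1
P,u,v=cloud(s,d,m)
k=(P[:,2]>.034)&(P[:,2]<.05); print(k.sum(),np.median(P[k,2]))
im=np.zeros(d.shape,np.uint8); im[v[k],u[k]]=1
c=max(blobs(im),key=cv2.contourArea)
q=px("wrist",c.reshape(-1,2),.042,s)[:,:2]; rc=cv2.minAreaRect((q*1000).astype(np.float32)); print(rc)
l=cv2.fitLine((q*1000).astype(np.float32),cv2.DIST_L2,0,.01,.01).ravel(); print('bar ang',np.degrees(np.arctan2(l[1],l[0])),q.mean(0))
k=(P[:,2]>.010)&(P[:,2]<.05); im[:]=0; im[v[k],u[k]]=1
c=max(blobs(im),key=cv2.contourArea); print(cv2.minEnclosingCircle(c))
w=monitor.read_state()
print("lugs",px("wrist",[(286,160),(362,193)],.006,s))
# mill from wrist2
class S(dict):pass
s2=dict(tool_pos=np.array([0.64072,-0.01659,0.21934]),tool_rot=np.array([0,.6115,.7912,0]))
w=cv2.imread("pics/wrist2.png"); h=cv2.cvtColor(w,cv2.COLOR_BGR2HSV)
mm=((h[...,0]<8)|(h[...,0]>172))&(h[...,1]>150)&(h[...,2]>60); mm[260:]=0; mm[:,450:]=0
X=[]
for c in blobs(mm,4):
    p=px("wrist",c.reshape(-1,2).mean(0),.15,s2)[0]; print(cv2.boundingRect(c),p); X.append(p)
D=px("wrist",[(366,42),(292,208)],.15,s2); print(D,D.mean(0),np.degrees(np.arctan2(*(D[0]-D[1])[[1,0]])))
```

```text
1241 0.041467254753563165
((452.7239990234375, -310.8793029785156), (16.133481979370117, 53.35127639770508), 81.04837036132812)
bar ang -9.080927 [ 0.4527 -0.3108]
((323.5021057128906, 177.51565551757812), 37.090145111083984)
lugs [[ 0.4161 -0.3048  0.006 ]
 [ 0.4903 -0.3161  0.006 ]]
(409, 140, 8, 8) [0.6714 0.0566 0.15  ]
(235, 109, 9, 9) [0.5743 0.0482 0.15  ]
(264, 47, 126, 156) [0.6226 0.054  0.15  ]
[[0.6317 0.1002 0.15  ]
 [0.6146 0.0041 0.15  ]] [0.6231 0.0521 0.15  ] 79.95178826823904
```

Scaled: 0.0307 m is 0.614, -0.0023 m is -0.046, -0.1446 rad / 0.7854 = -0.1841.

Emit:
jog_arm:
  steps: "0.06,0.614,-0.046,0,0,0,-0.1841 | 0.06,0,0,0.4,0,0,-0.1841 | 0.06,0,0,0.4,0,0,-0.1841 | 0.06,0,0,0.4,0,0,-0.1841 | 0.06,0,0,0.4,0,0,-0.1841 | 0.06,0,0,0.4,0,0,-0.1841 | 0.06,0,0,0.4,0,0,-0.1841 | 0.06,0,0,0,0,0,-0.1841"

```text
time_s: 8.5
tool_pos: [0.4514, -0.3103, 0.0966]
tool_rot: [-0.001, 0.076, 0.997, 0.001]
wrist_force: [-0.1, 0.2, 0.2]
width: 0.0602
grasp_force: 0.0
```

Emit:
jog_arm:
  steps: "0.06,0,0,0,0,0,0 | 0.06,0,0,0,0,0,0"

```text
time_s: 8.7
tool_pos: [0.4524, -0.3119, 0.0993]
tool_rot: [0.0, 0.082, 0.997, 0.0]
wrist_force: [0.4, -0.5, 0.4]
width: 0.0599
grasp_force: 0.0
```

Run:
```python
from h import *
s=monitor.read_state(); print(s["tool_pos"],R.from_matrix(Rq(s["tool_rot"])).as_euler("xyz",degrees=True),s["joint_positions"])
```

```text
[ 0.45238605 -0.31190178  0.09925292] [1.79996236e+02 2.99693013e-02 1.70637034e+02] [ 0.66458156  0.4275646  -0.14425586  1.89769081  0.08116686  0.82144342
  1.88521186]
```

Scaled: 0.03 m is 0.6, 0.001 m is 0.02, -0.003 rad / 0.7854 = -0.0038.

Emit:
jog_arm:
  steps: "0.06,0,0.02,0.6,0,0,-0.0038 | 0.06,0,0,0.6,0,0,0 | 0.06,0,0,0.286,0,0,0 | 0.06,0,0,0,0,0,0 | 0.01,0,0,0,0,0,0 | 0.01,0,0,0,0,0,0 | 0.01,0,0,0,0,0,0 | 0.01,0,0,0,0,0,0"
  squeeze: 40

```text
time_s: 9.5
tool_pos: [0.4521, -0.3116, 0.0252]
tool_rot: [0.0, 0.079, 0.997, -0.0]
wrist_force: [1.0, 0.0, -0.2]
width: 0.0315
grasp_force: 0.0
```

Emit:
jog_arm:
  steps: "0.01,0,0,0,0,0,0 | 0.01,0,0,0,0,0,0 | 0.01,0,0,0,0,0,0"

```text
time_s: 9.8
tool_pos: [0.452, -0.3115, 0.0248]
tool_rot: [0.0, 0.078, 0.997, -0.0]
wrist_force: [-1.3, 0.1, 3.1]
width: 0.0162
grasp_force: 40.0
```

Run:
```python
from h import *
s=monitor.read_state(); print(s["tool_pos"],R.from_matrix(Rq(s["tool_rot"])).as_euler("xyz",degrees=True),s["width"],s["grasp_force"],s["wrist_force"],s["ft_torque"])
```

```text
[ 0.45198073 -0.31153573  0.02478671] [-1.79991381e+02  3.65454969e-03  1.70998416e+02] 0.01621047718514525 40.00050187110901 [-1.26833439  0.06847256  3.08586105] [0.11556804 0.146879   0.04415512]
```

Emit:
jog_arm:
  steps: "0.01,0,0,-0.4,0,0,0 | 0.01,0,0,-0.8,0,0,0 | 0.01,0,0,-1,0,0,0 | 0.01,0,0,-1,0,0,0 | 0.01,0,0,-0.7,0,0,0 | 0.01,-0.112,0.386,0,0,0,0 | 0.01,-0.224,0.772,0,0,0,0 | 0.01,-0.224,0.772,0,0,0,0"
  squeeze: 60

```text
time_s: 10.6
tool_pos: [0.4947, -0.2197, 0.2197]
tool_rot: [-0.0, 0.079, 0.997, -0.0]
wrist_force: [0.8, -0.6, -3.7]
width: 0.0155
grasp_force: 60.0
```

Emit:
jog_arm:
  steps: "0.01,-0.224,0.772,0,0,0,0 | 0.01,-0.224,0.772,0,0,0,0 | 0.01,-0.224,0.772,0,0,0,0 | 0.01,-0.224,0.772,0,0,0,0 | 0.01,-0.224,0.772,0,0,0,0 | 0.01,-0.224,0.772,0,0,0,0 | 0.01,-0.224,0.772,0,0,0,0.1273 | 0.01,0,0,0,0,0,0.184"

```text
time_s: 11.4
tool_pos: [0.615, 0.0402, 0.2189]
tool_rot: [-0.001, 0.198, 0.98, 0.001]
wrist_force: [-0.5, -0.9, -3.3]
width: 0.0156
grasp_force: 60.0
```

Emit:
jog_arm:
  steps: "0.01,0,0,0,0,0,0.1783 | 0.01,0,0,0,0,0,0.1783 | 0.01,0,0,0,0,0,0.1783 | 0.01,0,0,0,0,0,0.1783 | 0.01,0,0,0,0,0,0.1783 | 0.01,0,0,0,0,0,0.1783 | 0.01,0,0,0,0,0,0.1783 | 0.01,0,0,0,0,0,0.1783"

```text
time_s: 12.2
tool_pos: [0.614, 0.0341, 0.2192]
tool_rot: [-0.0, 0.692, 0.722, -0.0]
wrist_force: [-0.6, -0.0, -3.3]
width: 0.0152
grasp_force: 60.0
```

Emit:
jog_arm:
  steps: "0.01,0,0,0,0,0,0.1783 | 0.01,0,0,0,0,0,0.1082 | 0.01,0,0,0,0,0,0 | 0.01,0,0,0,0,0,0"

```text
time_s: 12.6
tool_pos: [0.6142, 0.0342, 0.2194]
tool_rot: [-0.0, 0.765, 0.643, -0.0]
wrist_force: [-0.2, -0.3, -3.0]
width: 0.016
grasp_force: 60.0
```

Run:
```python
from h import *
s=monitor.read_state(); print(s["tool_pos"],R.from_matrix(Rq(s["tool_rot"])).as_euler("xyz",degrees=True),s["width"],s["grasp_force"],s["wrist_force"],s["ft_torque"])
```

```text
[0.61415659 0.03419006 0.21935841] [-1.79965201e+02  1.30482224e-02  8.01047520e+01] 0.016047454432008335 59.998319149017334 [-0.17832176 -0.30844042 -2.97294545] [-0.00040502 -0.03604256  0.08437036]
```

Scaled: 0.02 m is 0.4, 0.0055 m is 0.11, 0.003 rad / 0.7854 = 0.0038.

Emit:
jog_arm:
  steps: "0.01,0.4,0.11,0,0,0,0 | 0.01,0,0,0.2,0,0,0.0038 | 0.01,0,0,0.2,0,0,0 | 0.01,0,0,0,0,0,0 | 0.01,0,0,0,0,0,0"

```text
time_s: 13.1
tool_pos: [0.623, 0.0522, 0.1993]
tool_rot: [-0.0, 0.767, 0.641, -0.0]
wrist_force: [-0.1, -0.9, -3.0]
width: 0.0154
grasp_force: 60.0
```

Run:
```python
from h import *
s=monitor.read_state(); print(s["tool_pos"],s["tool_rot"],R.from_matrix(Rq(s["tool_rot"])).as_euler("xyz",degrees=True))
w,d=camrig.camera("wrist"); cv2.imwrite("pics/wrist4.png",w); np.save("pics/wrist4.npy",d)
w,d=camrig.camera("side"); a=cv2.resize(w[130:320,200:400],None,fx=2,fy=2); 
w,d=camrig.camera("scene"); b=cv2.resize(w[130:320,200:400],None,fx=2,fy=2); cv2.imwrite("pics/ss4.png",np.hstack([a,b]))
```

```text
[0.62299114 0.05216699 0.19931841] [-1.40226738e-04  7.67406251e-01  6.41160989e-01 -4.60938842e-04] [-1.79953803e+02  3.02314818e-02  7.97569155e+01]
```

View pics/wrist4.png

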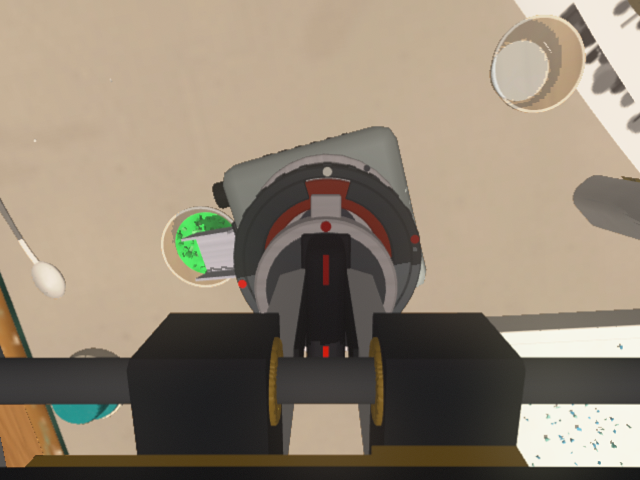

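View pics/ss4.png

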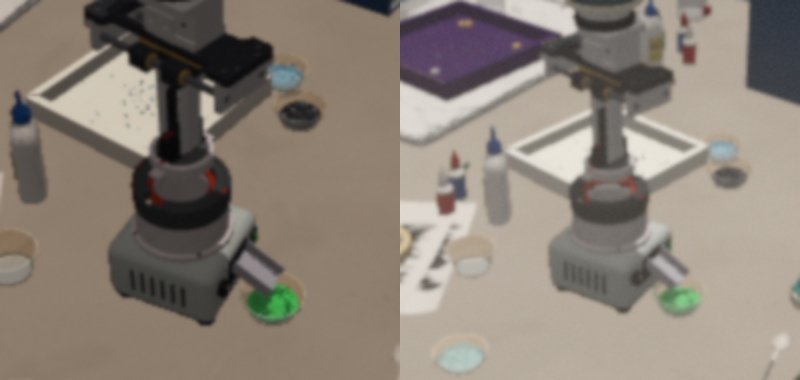

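The lug at (326,205) lines up with the slot at (326,186), and the white dot is at (327,171).

Run:
```python
from lid import *
s=monitor.read_state(); d=np.load("pics/wrist4.npy")
m=np.zeros(d.shape,bool); m[188:216,300:352]=1
P,u,v=cloud(s,d,m); k=(P[:,2]>.171)
T=(P[k]-s["tool_pos"])@Rq(s["tool_rot"]); print(k.sum(),np.median(P[k,2]),T.min(0),T.max(0),np.median(T,0))
D=px("wrist",[(242,284),(415,239)],.15,s); print(D.mean(0),np.degrees(np.arctan2(*(D[1]-D[0])[[1,0]])))
```

```text
662 0.18111662289732966 [ 0.0314 -0.0079  0.0169] [0.0411 0.0059 0.0236] [ 0.0366 -0.001   0.019 ]
[0.6236 0.0522 0.15  ] 4.960563673638347
```

Scaled: 0.01 m is 0.2, 0.001 m is 0.02.

Emit:
jog_arm:
  steps: "0.01,0.02,0.01,0.2,0,0,0 | 0.01,0,0,0.2,0,0,0 | 0.01,0,0,0.1,0,0,0 | 0.01,0,0,0.08,0,0,0 | 0.01,0,0,0.02,0,0,0 | 0.01,0,0,0,0,0,0 | 0.01,0,0,0,0,0,0"

```text
time_s: 13.95
tool_pos: [0.6241, 0.0538, 0.1699]
tool_rot: [0.0, 0.767, 0.641, 0.0]
wrist_force: [0.3, -0.3, -3.0]
width: 0.0155
grasp_force: 60.0
```

Emit:
jog_arm:
  steps: "0.01,0,0,0.04,0,0,0 | 0.01,0,0,0.04,0,0,0 | 0.01,0,0,0,0,0,0 | 0.01,0,0,0,0,0,0"

```text
time_s: 14.35
tool_pos: [0.6241, 0.0537, 0.1659]
tool_rot: [0.0, 0.767, 0.641, 0.0]
wrist_force: [0.3, -0.5, 2.3]
width: 0.0151
grasp_force: 60.0
```

Scaled: 0.002 m is 0.04, 0.001 m is 0.02.

Emit:
jog_arm:
  steps: "0.01,0,-0.016,0.04,0,0,0 | 0.01,0,0,0.04,0,0,0 | 0.01,0,0,0.02,0,0,0 | 0.01,0,0,0,0,0,0 | 0.01,0,0,0,0,0,0 | 0.01,0,0,0,0,0,0"

```text
time_s: 14.95
tool_pos: [0.6238, 0.0538, 0.1612]
tool_rot: [0.0, 0.767, 0.641, 0.001]
wrist_force: [2.5, -1.2, 6.3]
width: 0.0156
grasp_force: 60.0
```

Run:
```python
from h import *
s=monitor.read_state(); print(s["tool_pos"],s["wrist_force"],s["ft_torque"])
```

```text
[0.62381771 0.05384707 0.16115881] [ 2.46083645 -1.15349156  6.30907091] [-0.12687274 -0.80703282  0.00565079]
```

Scaled: 0.0008 m is 0.016, 0.0007 m is 0.014, 0.07 rad / 0.7854 = 0.0891.

Emit:
jog_arm:
  steps: "0.01,0,0.014,0.016,0,0,0 | 0.01,0,0,0,0,0,0 | 0.01,0,0,0,0,0,0.0637 | 0.01,0,0,0,0,0,0.0891 | 0.01,0,0,0,0,0,0.0891 | 0.01,0,0,0,0,0,0.0891 | 0.01,0,0,0,0,0,0"

```text
time_s: 15.65
tool_pos: [0.624, 0.0539, 0.1602]
tool_rot: [0.0, 0.845, 0.535, 0.0]
wrist_force: [-0.6, -0.7, 7.6]
width: 0.0156
grasp_force: 60.0
```

Run:
```python
from h import *
s=monitor.read_state(); print(R.from_matrix(Rq(s["tool_rot"])).as_euler("xyz",degrees=True),s["wrist_force"],s["ft_torque"])
```

```text
[ 1.79972011e+02 -1.21555764e-02  6.47234791e+01] [-0.59272639 -0.71326477  7.60893563] [-0.07433521 -0.01374652  0.05019651]
```

Scaled: 0.12 rad / 0.7854 = 0.1528.

Emit:
jog_arm:
  steps: "0.01,0,0,0,0,0,0.1273 | 0.01,0,0,0,0,0,0.1528 | 0.01,0,0,0,0,0,0.1528 | 0.01,0,0,0,0,0,0.1528 | 0.01,0,0,0,0,0,0.1528 | 0.01,0,0,0,0,0,0.1528 | 0.01,0,0,0,0,0,0.1273 | 0.01,0,0,0,0,0,0"

```text
time_s: 16.45
tool_pos: [0.624, 0.0539, 0.1602]
tool_rot: [0.0, 0.987, 0.163, 0.0]
wrist_force: [0.8, 0.2, 6.9]
width: 0.0153
grasp_force: 60.0
```

Run:
```python
from h import *
s=monitor.read_state(); print(s["tool_pos"],R.from_matrix(Rq(s["tool_rot"])).as_euler("xyz",degrees=True),s["wrist_force"],s["ft_torque"])
```

```text
[0.62401862 0.05389467 0.160211  ] [ 1.79987688e+02 -2.43325213e-02  1.88141064e+01] [0.84108218 0.19983031 6.85226558] [-0.07656648  0.04897484  0.0263044 ]
```

Scaled: 0.08 rad / 0.7854 = 0.1019.

Emit:
jog_arm:
  steps: "0.01,0,0,0,0,0,0.1019 | 0.01,0,0,0,0,0,0.1019 | 0.01,0,0,0,0,0,0.0764 | 0.01,0,0,0,0,0,0.0382 | 0.01,0,0,0,0,0,0.0127 | 0.01,0,0,0,0,0,0 | 0.01,0,0,0,0,0,0"

```text
time_s: 17.15
tool_pos: [0.624, 0.0538, 0.1602]
tool_rot: [-0.0, 0.999, 0.036, 0.0]
wrist_force: [0.4, -0.5, 7.1]
width: 0.0157
grasp_force: 60.0
```

Run:
```python
from h import *
s=monitor.read_state(); print(s["tool_pos"],R.from_matrix(Rq(s["tool_rot"])).as_euler("xyz",degrees=True),s["wrist_force"],s["ft_torque"])
```

```text
[0.62401973 0.05383185 0.1601958 ] [-1.79998848e+02 -2.65196912e-02  4.14445376e+00] [ 0.40170182 -0.45430113  7.08260876] [-0.09117681 -0.0040655   0.23189031]
```

Scaled: 0.015 rad / 0.7854 = 0.0191.

Emit:
jog_arm:
  steps: "0.01,0,0,0,0,0,0.0191 | 0.01,0,0,0,0,0,0 | 0.01,0,0,0,0,0,0"

```text
time_s: 17.45
tool_pos: [0.624, 0.0538, 0.1602]
tool_rot: [0.0, 1.0, 0.029, 0.0]
wrist_force: [0.1, -0.2, 7.4]
width: 0.0156
grasp_force: 60.0
```

Run:
```python
from h import *
s=monitor.read_state(); print(s["tool_pos"],R.from_matrix(Rq(s["tool_rot"])).as_euler("xyz",degrees=True),s["wrist_force"],s["ft_torque"])
```

```text
[0.62401755 0.0537746  0.16020136] [ 1.79997412e+02 -2.43061946e-02  3.28609218e+00] [ 0.07148164 -0.15854554  7.38037594] [-0.09815193  0.07672694  0.26045213]
```

Emit:
jog_arm:
  steps: "0.01,0,0,-0.02,0,0,0 | 0.01,0,0,-0.02,0,0,0 | 0.01,0,0,-0.02,0,0,0 | 0.01,0,0,-0.02,0,0,0 | 0.01,0,0,0,0,0,0 | 0.01,0,0,0,0,0,0"

```text
time_s: 18.05
tool_pos: [0.6239, 0.0537, 0.1638]
tool_rot: [0.0, 1.0, 0.029, 0.0]
wrist_force: [1.1, -0.8, 4.0]
width: 0.0152
grasp_force: 60.0
```

Run:
```python
from h import *
s=monitor.read_state(); print(s["tool_pos"],R.from_matrix(Rq(s["tool_rot"])).as_euler("xyz",degrees=True),s["wrist_force"],s["ft_torque"])
```

```text
[0.62392887 0.05373526 0.16382096] [ 1.79993675e+02 -4.07579730e-03  3.27247274e+00] [ 1.07597539 -0.75946197  4.02805981] [-0.10835984 -0.47985577  0.12738482]
```

Scaled: -0.001 m is -0.02.

Emit:
jog_arm:
  steps: "0.01,0,0,-0.02,0,0,0 | 0.01,0,0,-0.02,0,0,0 | 0.01,0,0,0,0,0,0 | 0.01,0,0,0,0,0,0"

```text
time_s: 18.45
tool_pos: [0.6238, 0.0537, 0.1649]
tool_rot: [0.0, 1.0, 0.029, -0.0]
wrist_force: [8.3, -1.2, -10.7]
width: 0.016
grasp_force: 60.0
```

Run:
```python
from h import *
s=monitor.read_state(); print(s["tool_pos"],R.from_matrix(Rq(s["tool_rot"])).as_euler("xyz",degrees=True),s["wrist_force"],s["ft_torque"])
```

```text
[0.62378687 0.0536687  0.16487525] [1.79976071e+02 3.23185900e-02 3.26656010e+00] [  8.25944937  -1.18279156 -10.66584836] [-0.1799003  -2.07423898  0.07564999]
```

Blocked at lid height 140 mm, so it is locked. Relax the pull, release, retreat and check.

Scaled: -0.04 m is -0.8, -0.03 m is -0.6.

Emit:
jog_arm:
  steps: "0.016,0,0,0.02,0,0,0 | 0.05,0,0,0,0,0,0 | 0.05,0,0,0,0,0,0 | 0.05,0,0,0,0,0,0 | 0.05,0,0,-0.6,0,0,0 | 0.05,0,0,-0.8,0,0,0 | 0.05,0,0,-0.6,0,0,0 | 0.05,-0.8,0,0,0,0,0"

```text
time_s: 19.25
tool_pos: [0.5873, 0.0517, 0.2685]
tool_rot: [-0.0, 1.0, 0.029, 0.003]
wrist_force: [-1.1, -0.3, 0.0]
width: 0.0499
grasp_force: 0.0
```

Emit:
jog_arm:
  steps: "0.05,-0.6,0,0,0,0,0 | 0.05,0,0,0,0,0,0 | 0.05,0,0,0,0,0,0 | 0.05,0,0,0,0,0,0"

```text
time_s: 19.65
tool_pos: [0.5544, 0.0499, 0.2648]
tool_rot: [0.0, 1.0, 0.029, -0.0]
wrist_force: [-0.1, 0.0, 1.1]
width: 0.0504
grasp_force: 0.0
```

Run:
```python
from lid import *
s=monitor.read_state()
w,d=camrig.camera("wrist"); cv2.imwrite("pics/wrist5.png",w)
m=np.zeros(d.shape,bool); m[60:260,200:450]=1
P,u,v=cloud(s,d,m); k=(P[:,2]>.172)&(P[:,2]<.2)
print(k.sum(),np.median(P[k,2]),np.percentile(P[k,2],[5,95]))
im=np.zeros(d.shape,np.uint8); im[v[k],u[k]]=1
c=max(blobs(im),key=cv2.contourArea); q=(px("wrist",c.reshape(-1,2),.182,s)[:,:2]*1000).astype(np.float32); print(cv2.minAreaRect(q))
```

```text
2467 0.1815997721627201 [0.1788 0.183 ]
((621.3215942382812, 54.05408477783203), (52.9012451171875, 15.550094604492188), 3.678649663925171)
```

View pics/wrist5.png

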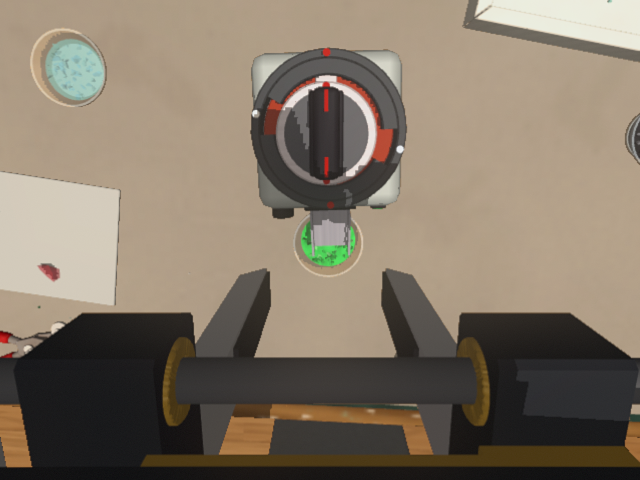

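The lid's red marks, at (326,97) and (326,165), line up with the collar's red dots. The bar top is at 0.182 m, so the lid is locked.

```bash
python3 -c "
from station import r, camrig, monitor, job_done
print(job_done())"
```

```text
the job is handed in; nothing more can be done
None
```

The green lump, matching the green glass in the cup under the spout, is in the mill, and the lid is fitted, turned clockwise to its stop, locked (140 mm above the table) and released; the job was handed in at about 20 s.

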